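# Mount a beaker on the stirrer and clip on its probe

### The job

Get the open steel beaker ready on the magnetic stirrer: stand it upright between the three open jaws of the stirrer's chuck and let go, then swing the collar's lever round to the closed mark so that the jaws hold it. Then squeeze the sprung probe clip off the wall of the box and clip it on the beaker's rim, pushed right down on it, with the probe hanging inside the beaker. Leave the glass beakers, vials and dropper bottle where they stand.

Things in the scene. Friction and masses are not known exactly. Their poses are not given: they have to be found in the camera images.
- beaker: open stainless beaker, plain steel, 62 mm outside diameter (65 mm at the slightly flared rim), 85 mm tall, wall 2.5 mm, 0.17 kg, loose, standing on the bench. Origin: centre of its underside; z up its axis. The only open steel beaker; the two beakers near it are glass, covered and full
- stirrer: the magnetic stirrer: a white fixed block 150 mm square and 48 mm high, control panel in front. Origin: on the chuck's axis, at bench height; x to its back, z up
- chuck_centre (a point): centre of the chuck on the stirrer's flat top plate, 48 mm above the bench, on the collar's vertical axis; here the beaker's underside comes to rest. Three jaws, 27 mm high, stand round it; open, their faces stand 39 mm from the axis (37 mm at collar 0.25); they move in together as the collar turns and meet the beaker's wall (31 mm) at the mark
- collar (a joint): the dark steel lock collar round the jaws (132 mm outside, 13 mm high above the plate), turning on a vertical axis: 0 = fully open, grows counter-clockwise seen from above, 1.10 rad = lever at the closed mark, end stop at 1.15 rad; it stays where it is left (friction 0.35 N m, about 4 N at the lever). Start: 0 to 0.25
- lever_grip (a point): grip of the collar's lever: a black upright round post, 14 mm in diameter, on an arm 86 mm from the collar's axis; the post runs from 25 mm below to 11 mm above this point, where the fingers take it; the lever arm's top lies 27 mm below this point and the collar's top 25 mm below
- closed_mark (a point): where lever_grip stands when the lever is at the closed mark (a small dark block with a white line on the top plate, beside the collar); 86 mm from the collar's axis, at lever_grip's height
- probe_clip: sprung clip like a clothes peg, 20 mm wide, 72 g, parked astride the front wall (nearest the robot) of the low white box. Origin: its throat, where the top of the wall or rim bottoms. z up; y along the wall; x across the wall toward the half that carries the probe (into the box). Rubber jaw tips lie 11 to 17 mm below the origin, about 12 mm apart when fully squeezed
- clip_spring (a joint): opening of the clip: 0 = jaws shut, 0.50 rad = handles fully squeezed; a spring shuts it; about 0.02 on the box wall and 0.03 to 0.15 on the beaker's rim
- clip_grip (a point): middle plane between the two black-faced handles, 42 mm above the clip's origin: where to squeeze, fingers closing along the clip's x. Handles stand 11 to 56 mm above the origin, splayed: 45 mm over all at the top when shut; parallel and 22 mm over all when fully squeezed, each half then turned 0.25 rad. Squeezing takes 5 N shut, 10 N open
- probe_tip (a point): lower end of the steel probe (6 mm thick) fixed to the clip's x side: 15 mm along the clip's x and 55 mm below its origin
- parts_box: low white card box, 170 x 285 x 79 mm, fixed. Origin: centre of its underside, x across it away from the robot, y along it; the front wall's middle plane at x = -84 mm, 2.2 mm thick, its top 75 mm above the bench
- glass_1: covered glass beaker, 65 mm wide and 87 mm tall, loose; leave it. Origin: centre of its underside
- glass_2: covered glass beaker, 67 mm wide and 91 mm tall, loose; leave it. Origin: centre of its underside
- vial_a: small glass vial with a screw cap, 28 mm wide, 60 mm tall, loose; leave it. Origin: centre of its underside
- vial_b: small glass vial with a screw cap, 28 mm wide, 60 mm tall, loose; leave it. Origin: centre of its underside
- dropper: amber dropper bottle, 34 mm wide, 97 mm tall, loose; leave it. Origin: centre of its underside
Mind the look-alikes: they are no part of the job. Leave any yellow look-alike of the probe_clip alone.

How it is judged:
By the outcome, as a careful person would: the job done as asked, in the order asked, and still so for the second after the job is handed in, with the robot touching nothing.
It also fails if it takes over 61 s, if anything falls off the work surface, if the arm or the gripper's body presses on something with over 40 N, if the wrist force passes 120 N, or if a joint passes its speed limit or range.

### The arm

A 7-joint arm with a two-finger parallel gripper is mounted at the origin on a cart in front of the work surface, level with it; the furniture and walls round the work are solid. World frame = base frame: x ahead of the robot, y to its left, z up, the work surface at z = 0. Lengths are in m, angles in rad, forces in N, time in s.
With the tool pointing down it reaches from about 0.4 to 0.925 m from the base axis. Payload 5.6 kg.
Tool frame: the origin (TCP) lies at the very end of the fingers, on their centre line; the grasp point (between the pads) lies 19 mm behind it; z points along the fingers, y is the line along which they close (so a half turn about z gives the same grasp; the last joint's range is limited). The gripper opens to 85 mm and grips with 20 to 120 N. Pads are 22 mm wide; open, the fingers measure 114 mm over their backs; the gripper's body (76 mm by 85 mm) begins 54 mm behind the grasp point. The pads swing forward as they close: fully open they stand 13 mm farther back than shut.
Start: joints at [1.198, 0.468, -0.012, 1.603, 0.006, 1.071, -0.056], TCP at [0.21, -0.615, 0.231] pointing down, gripper open.
Joint ranges: [-2.53, 2.53], [-0.31, 2.02], [-1.57, 1.55], [0.28, 2.44], [-1.29, 4.43], [0.15, 1.84], [-2.92, 2.92]. Speed limits (rad/s): [2.57, 2.57, 3.14, 3.14, 3.14, 3.14, 3.14].

### API

Orientations are given as a rotation vector (axis times angle).
In Python, from cell import * gives the robot as it stands. Calls block until the motion is done:
- reach(position, orientation): joint-space move of the TCP to a pose.
- move_straight(position, rate=0.15, orientation=None, guard=None): straight line of the TCP; orientation=None keeps the orientation; rate is the mean speed in m/s. With guard (N) it stops when the force on the tool has changed by that much, and returns True; else False.
- set_joints(angles): joint-space move.
- set_gripper(opening, f_grip=None): finger opening in m; f_grip is the grip in N (None keeps the last); returns when the fingers have stopped.
- hold(seconds).
- inverse_kinematics(position, orientation): joint angles nearest the present ones, or None.
- snapshot(name): name is "scene" or "side" or "wrist"; returns a dict with "img" (480x640x3 uint8, blue, green, red), "camera_matrix" (3x3 intrinsics, pixels), "dist" ([k1, k2, p1, p2, k3] as OpenCV has them; the pictures are not rectified), "view" (4x4, takes a point from world to camera coordinates). Camera axes: x right, y up, looking along -z (the intrinsics and any distortion apply to the point x, -y, -z); pixel columns grow to the right and rows downward; lengths in m; the calibration is good to about 2 mm. A picture is of the moment at which its call begins. There is no depth.
A pose or a line that the arm cannot do raises IKError and nothing moves.
- sign_off(): hands the job in; it is judged then, once.
Readings, each from a call of its own:
- get_time(): time.
- get_q(): joint angles.
- get_qvel(): joint speeds.
- get_joint_torque(): joint torques, N m.
- get_position(): TCP position.
- get_ee_rot(): TCP orientation.
- get_contact_force(): force on the tool from outside, world axes, zero at the start.
- get_ft_torque(): the same for the moment, N m.
- get_opening(): finger opening in m.
- get_grasp_force(): force on a finger pad.
Only numpy, scipy, OpenCV 4.12 (cv2) and the standard library are available. Lean on these libraries where they do the work, as an engineer would, in place of code of your own. Each camera call takes 0.05 s, during which the arm holds its last target. There are 200 camera calls.

## Working session

There is one attempt and no reset: what is moved stays moved. The work goes in short steps, each a Python script; the robot and the scene stay as the last script left them, time stands still between calls to the robot, and variables do not carry over. Pictures are saved under pics/ and viewed, at most 10 in all, crops included, and the job is handed in when it is done.

```bash
mkdir -p pics; ls
cat > h.py <<'E'
from cell import *
import numpy as np, cv2
from scipy.spatial.transform import Rotation as R
def und(s,px):
    p=cv2.undistortPoints(np.array([[px]],float),np.array(s["camera_matrix"]),np.array(s["dist"]))[0,0]
    V=np.array(s["view"]); d=V[:3,:3].T@np.array([p[0],-p[1],-1.]); o=-V[:3,:3].T@V[:3,3]
    return o,d
def onplane(s,px,z):
    o,d=und(s,px); return o+d*(z-o[2])/d[2]
def proj(s,P):
    V=np.array(s["view"]); c=V[:3,:3]@np.array(P,float)+V[:3,3]
    c=c*[1,-1,-1]
    return cv2.projectPoints(c.reshape(1,1,3),np.zeros(3),np.zeros(3),np.array(s["camera_matrix"]),np.array(s["dist"]))[0][0,0]
def tri(s1,p1,s2,p2):
    o1,d1=und(s1,p1);o2,d2=und(s2,p2)
    t=np.linalg.lstsq(np.c_[d1,-d2],o2-o1,rcond=None)[0]
    a=o1+d1*t[0];b=o2+d2*t[1]
    return (a+b)/2,np.linalg.norm(a-b)
def down(yaw): # closing axis y at angle yaw from world y
    return (R.from_euler('z',yaw)*R.from_euler('x',np.pi)).as_rotvec()
E
python3 - <<'E'
from h import *
import pickle
d={}
for n in("scene","side","wrist"):
    s=snapshot(n); d[n]=s; cv2.imwrite(f"pics/{n}0.png",s["img"])
    V=np.array(s["view"]); print(n,(-V[:3,:3].T@V[:3,3]).round(3),np.array(s["camera_matrix"])[0,0],(V[:3,:3].T@[0,0,-1]).round(2))
pickle.dump(d,open("s0.pkl","wb"))
print(get_position(),get_ee_rot(),get_time(),get_opening())
E
```

```text
pics
scene [-0.253  0.612  0.892] 597.3891784660502 [ 0.65 -0.48 -0.59]
side [-0.158 -1.27   0.853] 562.5369126019493 [ 0.47  0.75 -0.46]
wrist [ 0.278 -0.592  0.374] 411.5907368884913 [-0.27 -0.09 -0.96]
[ 0.21031389 -0.61460099  0.23054409] [-3.09768802e+00 -5.15423123e-01  4.95907918e-04] 0.15 0.08533208638939374
```

View pics/scene0.png

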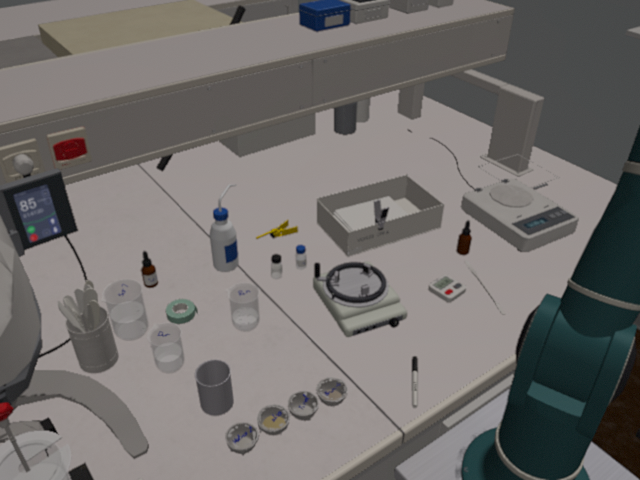

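View pics/side0.png

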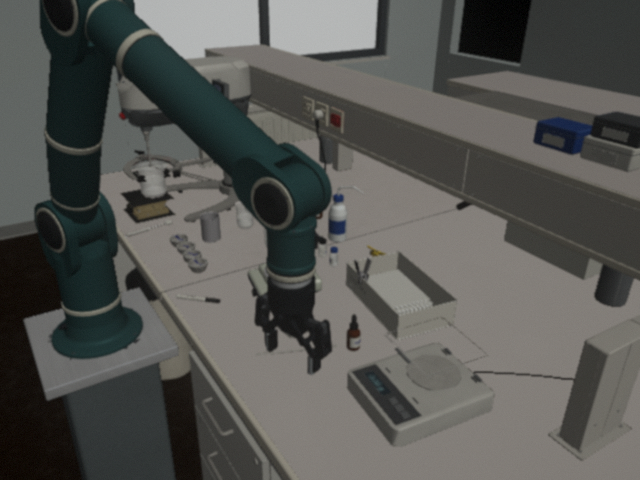

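Scene view: the steel beaker candidates are the open grey cylinder at (214,388), the holder with utensils at (93,335), and the dark cylinder under the shelf at (345,118). Glass beakers stand at (245,307), (167,348) and (126,310). Clip candidates are the black and grey clip on the box wall at (381,213) and the yellow one at (279,231). I choose (214,388) and (381,213). The stirrer is at (357,290), with its lever post at (318,270).

Run:
```python
from h import *
import pickle
d=pickle.load(open("s0.pkl","rb")); a=d["scene"]["img"]; b=d["side"]["img"]
def c(im,x,y,w,h,k): return cv2.resize(im[y:y+h,x:x+w],None,fx=k,fy=k,interpolation=cv2.INTER_CUBIC)
m=np.zeros((600,800,3),np.uint8)
m[:300,:300]=c(a,180,345,75,75,4)      # beaker x4
m[:300,300:800]=c(a,305,250,125,75,4)     # stirrer
m[300:,:400]=c(a,350,185,80,60,5)     # clip scene
m[300:,400:]=c(b,330,240,80,60,5)     # clip side
cv2.imwrite("pics/crop0.png",m)
s=d["scene"]
for n,p,z in [("beaker rim c",(214,372),.085),("beaker bot front",(216,412),0),("collar c",(356,283),.061),("lever",(317.5,264),.09),("boxcornerFL",(349,249),0),("box front right?",(318,204),.079)]:
    print(n,onplane(s,p,z).round(3))
```

```text
beaker rim c [0.444 0.335 0.085]
beaker bot front [0.429 0.349 0.   ]
collar c [ 0.515 -0.046  0.061]
lever [0.589 0.005 0.09 ]
boxcornerFL [ 0.687 -0.164 -0.   ]
box front right? [ 0.804 -0.15   0.079]
```

View pics/crop0.png

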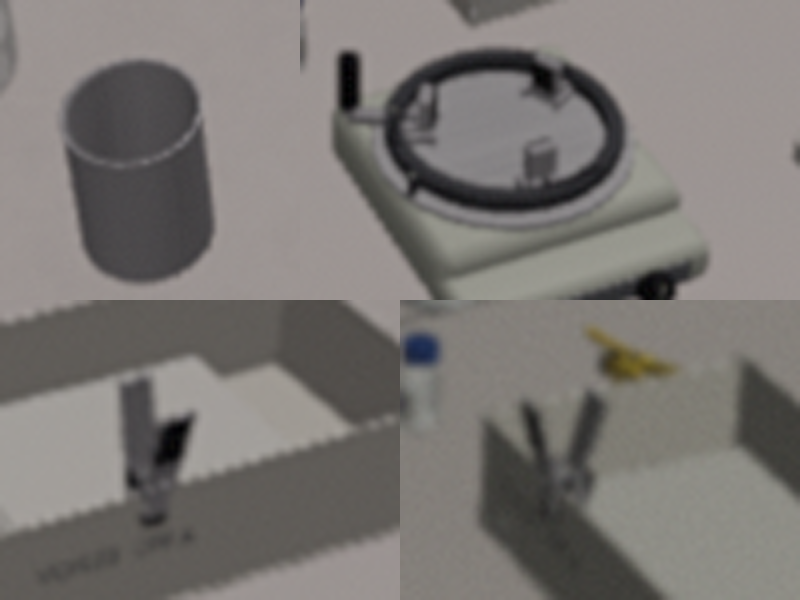

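The crop confirms the choice: an open, empty steel beaker, and a black-faced clip on the wall nearest the robot (the yellow one lies on the bench). The closed mark is at about scene (333,296). Next I hover and look from near.

Run:
```python
from h import *
import pickle
d=pickle.load(open("s0.pkl","rb")); s=d["scene"]
print("mark",onplane(s,(333,296),.06).round(3),"clip",onplane(s,(380,221),.075).round(3), "tri handles",tri(s,(377,204),d["side"],(362,272)))
o=down(0.0)
reach([0.58,-0.1,0.36],o)
print(get_time(),get_q())
s=snapshot("wrist"); pickle.dump(s,open("w1.pkl","wb")); cv2.imwrite("pics/w1.png",s["img"])
```

```text
mark [0.511 0.021 0.06 ] clip [ 0.656 -0.233  0.075] tri handles (array([ 0.65677488, -0.2304719 ,  0.10718985]), np.float64(0.033865447196052306))
2.4583 [ 0.39990824  0.29137971 -0.3585795   1.58018324  0.10552663  1.28960389
 -1.54674284]
```

View pics/w1.png

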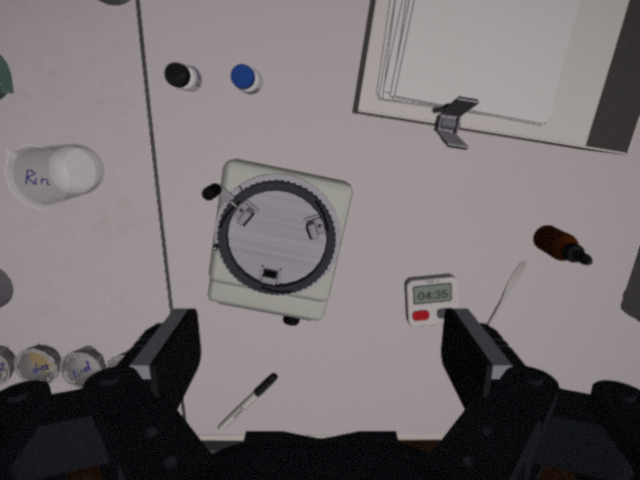

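Wrist view: collar ring centred near (277,237), lever post top at (211,191), mark at (215,246), clip astride the front wall at (450,125), wall top from (357,112) to (628,152). Next I measure these and hover over the beaker.

Run:
```python
from h import *
import pickle
s=pickle.load(open("w1.pkl","rb")); im=s["img"]; g=cv2.cvtColor(im,cv2.COLOR_BGR2GRAY)
m=(g<85).astype(np.uint8); m2=np.zeros_like(m); m2[165:305,190:350]=m[165:305,190:350]
n,l,st,c=cv2.connectedComponentsWithStats(m2)
for i in range(1,n):
    if st[i,4]>8: print(st[i],c[i].round(1))
i=1+np.argmax(st[1:,4]); cn=max(cv2.findContours((l==i).astype(np.uint8),cv2.RETR_EXTERNAL,cv2.CHAIN_APPROX_NONE)[0],key=len)
e=cv2.fitEllipse(cv2.convexHull(cn)); print("ring",e); C=onplane(s,e[0],.058); print("C",C.round(4))
for nm,p,z in [("post",(211,191),.097),("mark",(215,246),.056),("wallL",(357,112),.075),("wallR",(628,152),.075),("throat",(448,128),.078),("htop",(462,101),.128),("hbot",(455,146),.128),("frontL",(208,300),.045),("frontR",(325,318),.045),("backL",(232,160),.048),("backR",(350,184),.048)]:
    P=onplane(s,p,z); v=P-C; print(nm,P.round(4),np.hypot(*v[:2]).round(4),np.degrees(np.arctan2(v[1],v[0])).round(1))
q=pickle.load(open("s0.pkl","rb"))["scene"]
print("glass",onplane(q,(245,325),0),onplane(q,(168,369),0))
reach([0.42,0.335,0.30],down(0.0))
print(get_time())
s=snapshot("wrist"); pickle.dump(s,open("w2.pkl","wb")); cv2.imwrite("pics/w2.png",s["img"])
```

```text
[ 213  180  123  115 3443] [275.  237.6]
[202 183  21  17 240] [211.6 191.1]
[240 209   3   3   9] [241. 210.]
[243 208  11  18  65] [248.7 215.3]
[306 219   8  20  73] [309.  226.8]
[318 224   3   4   9] [318.9 225.3]
[262 268  16  11 130] [269.7 273.4]
ring ((275.026611328125, 236.74099731445312), (114.16519165039062, 121.03678894042969), 105.78248596191406)
C [ 0.5253 -0.0507  0.058 ]
post [0.5837 0.0071 0.097 ] 0.0822 44.7
mark [0.5139 0.0182 0.056 ] 0.0699 99.4
wallL [ 0.659  -0.1383  0.075 ] 0.1598 -33.2
wallR [ 0.6208 -0.4204  0.075 ] 0.3819 -75.5
throat [ 0.6438 -0.2295  0.078 ] 0.2145 -56.5
htop [ 0.6674 -0.2249  0.128 ] 0.2248 -50.8
hbot [ 0.6291 -0.222   0.128 ] 0.2003 -58.8
frontL [0.442  0.0348 0.045 ] 0.1193 134.3
frontR [ 0.4179 -0.1072  0.045 ] 0.1214 -152.3
backL [ 0.6096 -0.0053  0.048 ] 0.0957 28.3
backR [ 0.5831 -0.1346  0.048 ] 0.1018 -55.4
glass [0.59874387 0.18929102 0.        ] [0.57749472 0.37713678 0.        ]
4.2167
```

View pics/w2.png

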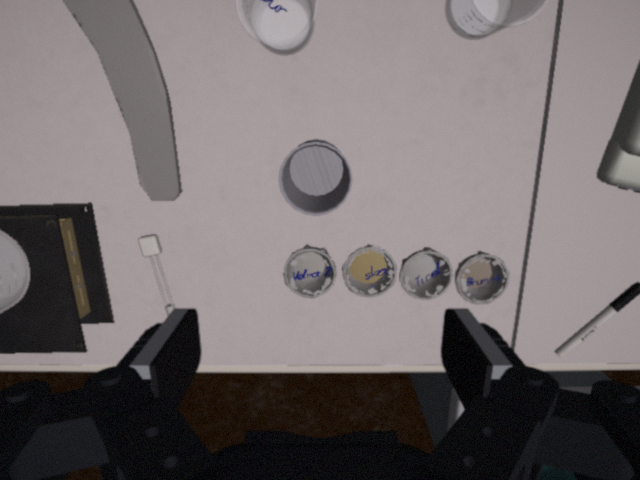

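Wrist view 2: the beaker's rim is centred near (315,178); glasses at (282,20) and (495,10) are clear of it, and small dishes lie below at row 271. Fingers closing along y fit. Grasp, carry, place.

Run:
```python
from h import *
import pickle
s=pickle.load(open("w1.pkl","rb")); g=cv2.cvtColor(s["img"],cv2.COLOR_BGR2GRAY)
m=np.zeros(g.shape,np.uint8); m[165:305,219:350]=(g<85)[165:305,219:350]
n,l,st,c=cv2.connectedComponentsWithStats(m); i=1+np.argmax(st[1:,4]); 
cn=max(cv2.findContours((l==i).astype(np.uint8),cv2.RETR_EXTERNAL,cv2.CHAIN_APPROX_NONE)[0],key=len).reshape(-1,2)
W=np.array([onplane(s,p,.059) for p in cv2.convexHull(cn).reshape(-1,2) if p[0]>221])
A=np.c_[2*W[:,:2],np.ones(len(W))]; x=np.linalg.lstsq(A,(W[:,:2]**2).sum(1),rcond=None)[0]
C=x[:2]; print("C",C,"r",np.sqrt(x[2]+C@C))
for nm,p,z in [("post",(209,189.5),.097),("mark",(215,246),.056)]:
    v=onplane(s,p,z)[:2]-C; print(nm,np.hypot(*v),np.degrees(np.arctan2(v[1],v[0])))
w=pickle.load(open("w2.pkl","rb")); B=onplane(w,(315.5,178.),.085); print("B",B, "edges",onplane(w,(280,178),.085)[1]-onplane(w,(351,178),.085)[1])
np.save("C.npy",C)
o=down(0.0)
reach([B[0],B[1],.16],o); print(move_straight([B[0],B[1],.043],.15,guard=15),get_position())
set_gripper(.05,30); print(get_opening(),get_grasp_force(),get_time())
move_straight([B[0],B[1],.170],.2)
move_straight([C[0],C[1],.170],.3)
print(get_opening(),get_time(),get_contact_force())
s=snapshot("scene");cv2.imwrite("pics/s3.png",s["img"]); pickle.dump(s,open("s3.pkl","wb"))
s=snapshot("side");cv2.imwrite("pics/d3.png",s["img"])
m=np.hstack([cv2.resize(cv2.imread("pics/s3.png")[180:360,260:460],None,fx=2,fy=2),cv2.resize(s["img"][180:360,200:400],None,fx=2,fy=2)])
cv2.imwrite("pics/m3.png",m)
```

```text
C [ 0.52298585 -0.05139323] r 0.06693507832613477
post 0.08668562814995338 44.11951807192113
mark 0.07018855849597372 97.41879852440573
B [0.44428397 0.33774675 0.085     ] edges 0.06170992628004279
False [0.44488386 0.33845813 0.04411051]
0.06183295177159495 31.240041735582054 6.1833
0.06125059454779827 8.4417 [ 0.36979523  1.09874411 -0.97872301]
```

View pics/m3.png

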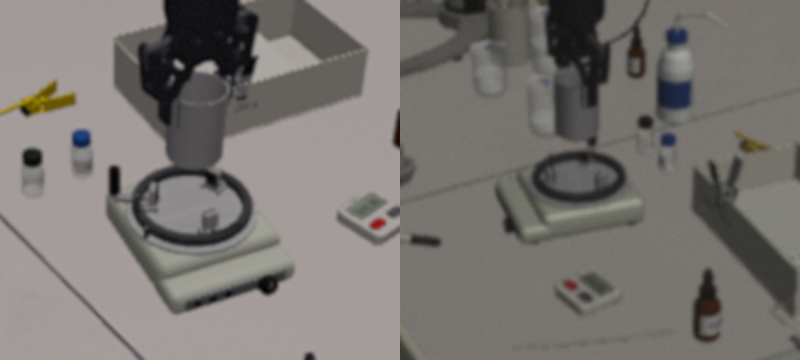

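The beaker is held upright over the chuck. Lower and release.

Run:
```python
from h import *
import pickle
C=np.load("C.npy")
move_straight([C[0],C[1],.11],.15); print(get_contact_force())
print(move_straight([C[0],C[1],.0905],.05,guard=6),get_position(),get_contact_force())
set_gripper(.085); move_straight([C[0],C[1],.17],.2)
reach([C[0]-.02,C[1],.30],down(0.)); print(get_time())
s=snapshot("wrist"); pickle.dump(s,open("w4.pkl","wb")); cv2.imwrite("pics/w4.png",cv2.resize(s["img"][60:300,180:500],None,fx=2.5,fy=2.5,interpolation=cv2.INTER_CUBIC))
```

```text
[ 0.48516486 -0.3678833  -2.49070063]
True [ 0.52340248 -0.05110056  0.09203392] [-0.16715937  1.13392839  4.23460648]
10.9917
```

View pics/w4.png

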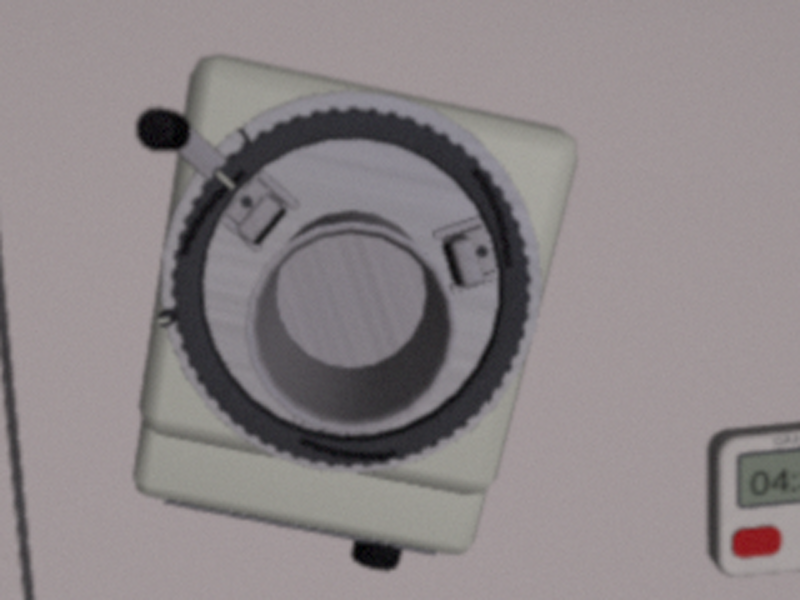

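The beaker stands in the chuck. It touched at TCP 0.092, which is its underside at 48 mm. In the crop, the post top is at (158,128) and the closed mark at (165,318). Next: the lever.

Run:
```python
from h import *
import pickle
C=np.load("C.npy"); s=pickle.load(open("w4.pkl","rb"))
f=lambda x,y:(180+x/2.5,60+y/2.5)
a={}
for nm,p,z in [("post",f(158,128),.097),("mark",f(165,318),.054)]:
    v=onplane(s,p,z)[:2]-C; a[nm]=np.arctan2(v[1],v[0]); print(nm,np.hypot(*v),np.degrees(a[nm]))
print("rim centre",onplane(s,f(348,328),.133)-np.r_[C,0])
P=lambda t,z:np.r_[C+.086*np.array([np.cos(t),np.sin(t)]),z]
for k in (0,-np.pi):
    for t in (a["post"],(a["post"]+a["mark"])/2,a["mark"]+.05):
        q=inverse_kinematics(P(t,.068),down(t+k)); print(k,None if q is None else np.round(q,2))
```

```text
post 0.08419452523002084 46.745763894329
mark 0.07062053320951894 98.53416895452061
rim centre [-0.00111749  0.00021046  0.133     ]
0 [ 0.42  0.68 -0.67  1.85  0.57  0.81 -1.3 ]
0 [ 0.43  0.65 -0.7   1.93  0.6   0.78 -0.92]
0 [ 0.52  0.65 -0.82  2.02  0.68  0.77 -0.52]
-3.141592653589793 [ 0.77  1.12 -1.34  1.83  1.17  1.25  1.45]
-3.141592653589793 [-0.78  0.7   0.88  2.   -0.76  0.81 -2.89]
-3.141592653589793 [-0.48  0.5   0.43  2.09 -0.35  0.63 -2.75]
```

Run:
```python
from h import *
import pickle
C=np.load("C.npy")
P=lambda t,z:np.r_[C+.086*np.array([np.cos(t),np.sin(t)]),z]
t0,t1=np.radians(45.5),np.radians(99.)
reach(P(t0,.16),down(t0)); print(move_straight(P(t0,.068),.15,guard=12),get_position())
set_gripper(.01,40); print(get_opening(),get_grasp_force(),get_time())
for t in np.linspace(t0,t1,7)[1:]:
    move_straight(P(t,.068),.08,orientation=down(t)); p=get_position()[:2]-C
    print(np.degrees([t,np.arctan2(p[1],p[0])]).round(2),get_contact_force().round(1))
print(get_time()); set_gripper(.06); p=get_position()[:2]
move_straight(P(t1,.16),.25)
reach([C[0]-.02,C[1],.30],down(0.)); print(get_time())
s=snapshot("wrist"); pickle.dump(s,open("w5.pkl","wb")); cv2.imwrite("pics/w5.png",cv2.resize(s["img"][60:300,180:500],None,fx=2.5,fy=2.5,interpolation=cv2.INTER_CUBIC))
```

```text
False [0.58410689 0.00992826 0.06920337]
0.01208419278833472 39.07765746116638 13.1833
[54.42 54.89] [-3.   2.2  6.5]
[63.33 63.68] [-3.6  2.7  5.9]
[72.25 72.57] [-2.7  2.7  6.8]
[81.17 81.49] [-2.6  2.5  5.6]
[90.08 90.39] [-2.5  3.   7.2]
[99.   99.11] [-2.5  3.6  6.5]
15.0833
17.2333
```

View pics/w5.png

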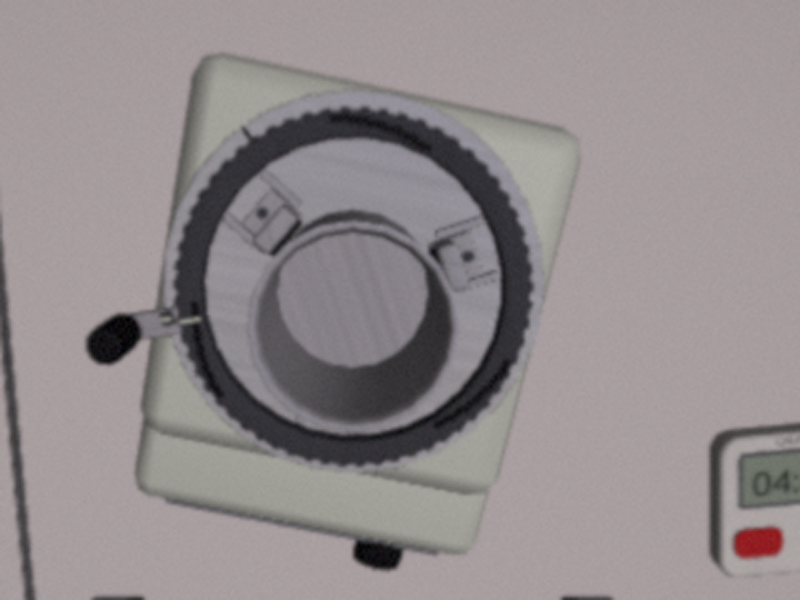

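The lever is now at the mark: its line at (185,320) meets the mark at (165,318), and the jaws are at the beaker. I give it a guarded nudge to make sure it is firmly closed, then look at the clip.

Run:
```python
from h import *
import pickle
C=np.load("C.npy")
P=lambda t,z:np.r_[C+.086*np.array([np.cos(t),np.sin(t)]),z]
t0=np.radians(99.)
reach(P(t0,.13),down(t0)); move_straight(P(t0,.068),.2,guard=12)
set_gripper(.01,40); f0=get_contact_force(); 
for dg in (99.7,100.4,101.1,101.8):
    t=np.radians(dg); g=move_straight(P(t,.068),.03,orientation=down(t),guard=9)
    p=get_position()[:2]-C; ft=(get_contact_force()-f0)@[-np.sin(t),np.cos(t),0]
    print(dg,g,np.degrees(np.arctan2(p[1],p[0])).round(2),ft.round(1))
    if g or ft<-7: break
set_gripper(.06); move_straight(P(t0,.14),.25); set_gripper(.085)
yw=np.pi/2-.1346
reach([.648,-.226,.27],down(yw)); print(get_time(),get_q().round(2))
s=snapshot("wrist"); pickle.dump(s,open("w6.pkl","wb")); cv2.imwrite("pics/w6.png",cv2.resize(s["img"][90:390,120:520],None,fx=2,fy=2,interpolation=cv2.INTER_CUBIC))
```

```text
99.7 False 98.71 -3.2
100.4 False 99.28 -5.0
101.1 False 99.94 -4.5
101.8 False 100.59 -6.2
22.875 [ 0.84  0.68 -0.9   1.42  0.53  1.3  -0.22]
```

View pics/w6.png

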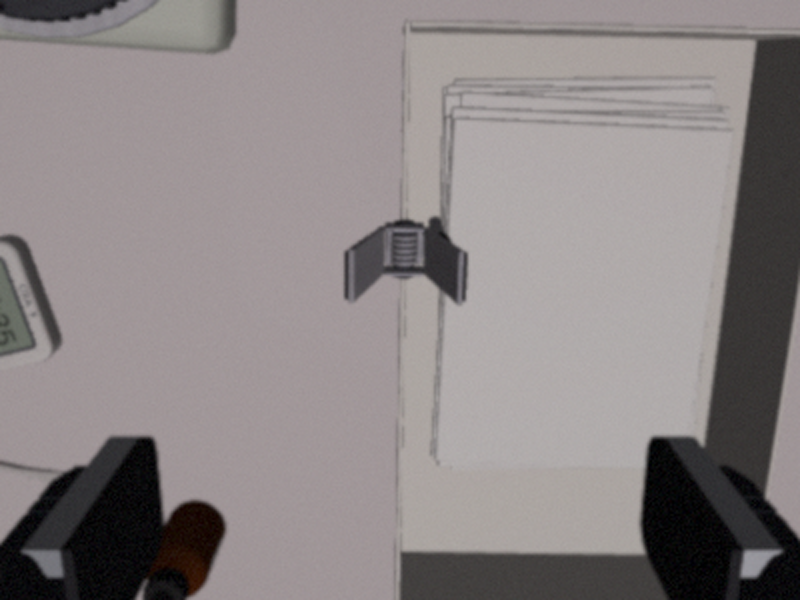

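The clip's handle tops are at crop x 347 and 465, rows 250–300, with the wall at x 404. Grasp it midway, lift and carry it over the near side of the rim.

Run:
```python
from h import *
import pickle
C=np.load("C.npy"); b=-.1346; yw=np.pi/2+b; X=np.array([np.cos(b),np.sin(b)]); Y=np.array([-X[1],X[0]])
s=pickle.load(open("w6.pkl","rb")); f=lambda x,y:(120+x/2,90+y/2)
w=onplane(s,f(404,250),.075)[:2]; L=onplane(s,f(346,275),.129)[:2]; Rr=onplane(s,f(466,275),.129)[:2]; g=(L+Rr)/2
a1=onplane(s,f(405.5,60),.075);a2=onplane(s,f(400.5,540),.075); print("wall yaw",np.arctan2(a1[0]-a2[0],a1[1]-a2[1])*-1)
print("wall",w,"grip",g,"width",np.linalg.norm(L-Rr),"dx",(g-w)@X,"dy",(g-w)@Y)
p=g+X*((w-g)@X)*.5
move_straight([*p,.15],.2); print(move_straight([*p,.098],.12,guard=12),get_position(),get_position()[:2]-p)
set_gripper(.015,60); print(get_opening(),get_grasp_force(),get_time())
z=get_position()[2]
move_straight([*p,z+.02],.05); move_straight([*p,.255],.2)
t=C+[-.001,0]-.0312*X
move_straight([*t,.255],.25); print(get_opening(),get_grasp_force(),get_contact_force(),get_time(),get_position(),t)
for n in("scene","side","wrist"):
    s=snapshot(n); pickle.dump(s,open(f"{n}7.pkl","wb"))
print(z); np.save("t.npy",np.r_[t,z])
```

```text
wall yaw -0.14028208974479323
wall [ 0.64799344 -0.22931963] grip [ 0.64894561 -0.22631533] width 0.0427224173312957 dx 0.0005403957709872642 dy 0.0031048980708530648
False [ 0.64901995 -0.22612657  0.09824788] [0.0003421  0.00015251]
0.020071552064746173 58.487502983916784 24.875
0.019688250299427664 58.37948262691498 [ 0.72564976  0.07219606 -0.72016134] 27.425 [ 0.49185024 -0.04854318  0.25484865] [ 0.49106805 -0.04720638]
0.10161520945050902
```

Run:
```python
from h import *
t=np.load("t.npy")[:2]
move_straight([*t,.19],.12); print(get_position(),get_contact_force(),get_opening())
g=move_straight([*t,.150],.04,guard=12); print(g,get_position(),get_contact_force(),get_opening(),get_time())
```

```text
[ 0.4915497  -0.04694693  0.19038502] [ 0.03315968  0.26151749 -0.12777957] 0.019739594845647232
True [ 0.49047193 -0.04711933  0.15955045] [-2.73116204 -0.99020018  9.52936004] 0.019779769995611617 29.0083
```

Contact at exactly the throat height (0.1596). Seat it a little harder, release, back off and look.

Run:
```python
from h import *
import pickle
t=np.load("t.npy")[:2]
g=move_straight([*t,.154],.03,guard=8); print(g,get_position(),get_contact_force())
set_gripper(.085); print(get_opening(),get_position(),get_contact_force())
p=get_position(); move_straight([p[0],p[1],.26],.15)
b=-.1346; Y=np.array([-np.sin(b),np.cos(b)])
reach([*(t+[-.03,-.22]),.26],down(np.pi/2+b)); print(get_time())
S={}
for n in("scene","side","wrist"):
    S[n]=snapshot(n); pickle.dump(S[n],open(f"{n}8.pkl","wb"))
C=np.load("C.npy"); X=np.array([np.cos(b),np.sin(b)]); q=[]
def crop(s,k,w,h):
    u,v=proj(s,[*C,.13]); print((u,v)); x,y=int(np.clip(u-w/2,0,640-w)),int(np.clip(v-h/2,0,480-h))
    im=s["img"].copy()
    return cv2.resize(im[y:y+h,x:x+w],None,fx=k,fy=k,interpolation=cv2.INTER_CUBIC)
m=np.zeros((600,800,3),np.uint8)
m[:300,:400]=crop(S["scene"],4,100,75); m[:300,400:]=crop(S["side"],4,100,75); m[300:,:400]=crop(S["wrist"],2,200,150)
for i in range(1):
    s=S["scene"]; m[300:,400:]=cv2.resize(s["img"][180:360,250:490],(400,300))
cv2.imwrite("pics/m8.png",m)
for n in S:
    for z in (.133,.144,.150,.189): print(n,z,proj(S[n],[*(C+[-.001,0]-.0312*X),z]).round(1))
```

```text
True [ 0.49070772 -0.04695758  0.15922889] [-5.87359092 -0.11621959 17.21035049]
0.08489665093073318 [ 0.49071476 -0.04707341  0.15838533] [-0.717953   -0.30021201 -0.15940727]
31.5833
(np.float64(357.21115161609544), np.float64(255.0838074075224))
(np.float64(288.92979611928985), np.float64(244.68697738005466))
(np.float64(380.18106571324654), np.float64(-157.61288402655708))
scene 0.133 [365.3 262.1]
scene 0.144 [365.5 257.9]
scene 0.15 [365.7 255.6]
scene 0.189 [366.7 240.3]
side 0.133 [278.1 245.9]
side 0.144 [278.  242.3]
side 0.15 [278.  240.4]
side 0.189 [277.7 227.6]
wrist 0.133 [ 321.8 -161.4]
wrist 0.144 [ 321.8 -175.1]
wrist 0.15 [ 321.9 -183.1]
wrist 0.189 [ 322.3 -247.8]
```

View pics/m8.png

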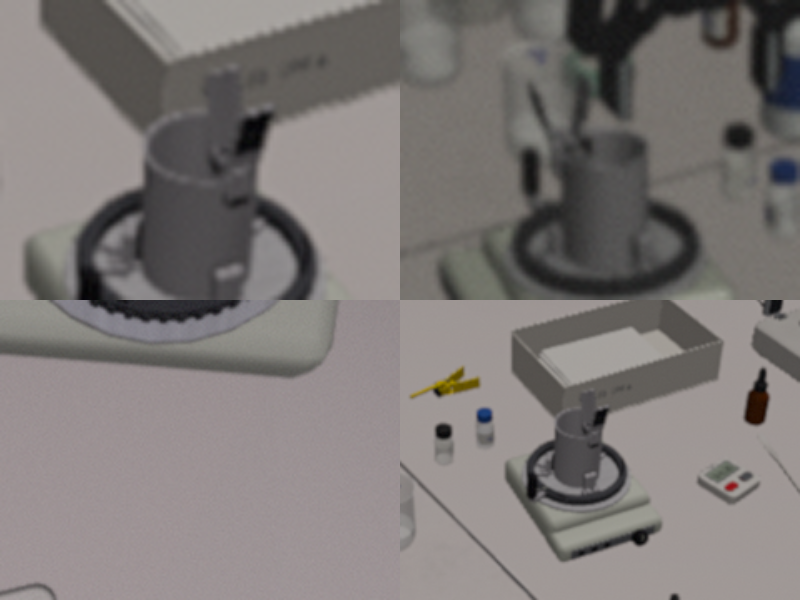

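The crops show the clip upright astride the near rim. Its outer jaw tip is about 14 mm below the throat at (237,200), so it is fully seated, and the probe half is inside. The beaker stands in the closed jaws with the lever at the mark, and the robot is clear.

```bash
python3 -c "
from h import *
hold(0.3); print(sign_off(), get_time())"
```

```text
the job is handed in; nothing more can be done
the job is handed in; nothing more can be done
```

The job is handed in at about 32 s: the beaker stands clamped in the chuck with the lever at the closed mark, and the probe clip is pushed down on the rim with the probe half on the inside; I didn't touch the glass beakers, vials or dropper bottle.

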